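Sort the glazed cups and vases into their colour trays

TASK

The kiln load got mixed up on the finishing bench: put each of the five glazed pieces (three cups and two bud vases) into the ware tray whose floor has the same colour as its glaze, so that in the end every piece stands upright, flat on the floor of its tray, and has been let go. This is ceramic ware: set each piece down gently rather than dropping it, and do not knock any piece over. Leave the two raw white cups standing where they are.

Things in the scene. Friction and masses are not known exactly. Their poses are not given: they have to be found in the camera images.
- cup_blue: A handleless cobalt-blue glazed cup, open at the top, 62 mm high, 50 mm across the foot, 56 mm across the rim, walls 4 mm and nearly straight, about 0.12 kg, loose. Origin: centre of its underside; z is up through the mouth; round, so its yaw means nothing.
- vase_blue: A cobalt-blue glazed bud vase, 84 mm high: a straight round belly 48 mm across from 6 to 50 mm above its foot, then a narrow neck 24 mm across and a lip 32 mm across; foot 44 mm across, about 0.16 kg, loose. Origin: centre of its underside; z is up through the lip; round, so its yaw means nothing.
- cup_green: A handleless leaf-green glazed cup, open at the top, 62 mm high, 50 mm across the foot, 56 mm across the rim, walls 4 mm and nearly straight, about 0.12 kg, loose. Origin: centre of its underside; z is up through the mouth; round, so its yaw means nothing.
- vase_green: A leaf-green glazed bud vase, 84 mm high: a straight round belly 48 mm across from 6 to 50 mm above its foot, then a narrow neck 24 mm across and a lip 32 mm across; foot 44 mm across, about 0.16 kg, loose. Origin: centre of its underside; z is up through the lip; round, so its yaw means nothing.
- cup_red: A handleless brick-red glazed cup, open at the top, 62 mm high, 50 mm across the foot, 56 mm across the rim, walls 4 mm and nearly straight, about 0.12 kg, loose. Origin: centre of its underside; z is up through the mouth; round, so its yaw means nothing.
- tray_blue: A low wooden ware tray with a cobalt-blue floor, fixed to the bench. Outside 115 mm (its x) by 170 mm (its y) by 18 mm high; rim walls 6 mm thick, inside 103 x 158 mm; the floor's top is 6 mm above the bench, so the rim stands 12 mm above the floor. Open above, empty at the start. Origin: centre of its underside, on the bench.
- tray_green: A low wooden ware tray with a leaf-green floor, fixed to the bench. Outside 115 mm (its x) by 170 mm (its y) by 18 mm high; rim walls 6 mm thick, inside 103 x 158 mm; the floor's top is 6 mm above the bench, so the rim stands 12 mm above the floor. Open above, empty at the start. Origin: centre of its underside, on the bench.
- tray_red: A low wooden ware tray with a brick-red floor, fixed to the bench. Outside 115 mm (its x) by 170 mm (its y) by 18 mm high; rim walls 6 mm thick, inside 103 x 158 mm; the floor's top is 6 mm above the bench, so the rim stands 12 mm above the floor. Open above, empty at the start. Origin: centre of its underside, on the bench.
- bisque_a: A handleless raw, unglazed, off-white cup, open at the top, 62 mm high, 50 mm across the foot, 56 mm across the rim, walls 4 mm and nearly straight, about 0.12 kg, loose. Origin: centre of its underside; z is up through the mouth; round, so its yaw means nothing. Not to be sorted: it stays where it stands.
- bisque_b: A handleless raw, unglazed, off-white cup, open at the top, 62 mm high, 50 mm across the foot, 56 mm across the rim, walls 4 mm and nearly straight, about 0.12 kg, loose. Origin: centre of its underside; z is up through the mouth; round, so its yaw means nothing. Not to be sorted: it stays where it stands.

How it is judged:
By the outcome, as a careful person would: the job done as asked, in the order asked, and still so for the second after the job is handed in, with the robot touching nothing.
It also fails if it takes over 125 s, if anything falls off the work surface, if the arm or the gripper's body presses on something with over 40 N, if the wrist force passes 120 N, or if a joint passes its speed limit or range.

ROBOT

A 6-joint arm with a two-finger parallel gripper is mounted at the origin on the work surface. World frame = base frame: x ahead of the robot, y to its left, z up, the work surface at z = 0. Lengths are in m, angles in degrees, forces in N, time in s.
With the tool pointing down it reaches from about 0.25 to 0.725 m from the base axis. Payload 9.7 kg.
Tool frame: the origin (TCP) lies between the finger pads; the fingertips stand 11 mm ahead of it and the grasp point (between the pads) lies 8 mm behind it; y points along the fingers, x is the direction in which the jaws open and shut, and the axes are right-handed (so a half turn about y gives the same grasp; the last joint's range is limited). The gripper opens to 85 mm and grips with 20 to 120 N. Pads are 22 mm wide; open, the fingers measure 114 mm over their backs; the gripper's body (76 mm by 85 mm) begins 54 mm behind the grasp point. The pads swing forward as they close: fully open they stand 13 mm farther back than shut.
Start: joints at [-71.391, 4.979, 10.078, 95.1, 0, 90], TCP at [0.176, -0.521, 0.242] pointing down, gripper open.
Joint ranges: [-179.16, 179.16], [-48.56, 103.87], [-65.8, 70.77], [-126.05, 130.52], [-82.76, 87.17], [-180, 180]. Speed limits (degrees/s): [127.2, 127.2, 147.25, 180, 180, 180].

INTERFACE

Orientations are given as [roll, pitch, yaw] about the fixed x, y, z axes, in that order (R = Rz(yaw) Ry(pitch) Rx(roll)).
In Python, from workcell import bot, vision gives the robot as it stands. The module is installed in compiled form; this text tells all that it offers.
- The arm moves only by the shell command python3 -m crank 'ROWS' [OPENING] [FORCE]. ROWS is text: rows parted by semicolons, each of 6 numbers parted by spaces: the shift along the tool's x, y, z in m, then the turn, a rotation vector about the tool's x, y, z in rad. A call has 1 to 8 rows; each row is the pose to reach, as a shift and turn from the pose commanded when the call began, along the tool's axes at that moment; what a row does not reach only later rows make up. A row lasts 1/10 s, in which the tool goes at most 50 mm and 8.59 degrees, less where a joint would pass 70% of its speed; a pose out of reach is approached as far as the arm can. A call with a gripper value outside its range is refused whole. OPENING is the gripper's target within -1 to 1 (shut at 1, half-way at 0, fully open at -1), set as the call begins (- or left out, the last holds). The fingers move at their own pace and stop on an object; FORCE is the grip in N (left out, the last holds). Time passes only in rows, so rows that repeat a pose let the fingers close. It gives the time, the measured TCP pose, the force and the opening at its end, in the units of the state.
- bot.get_obs(): the state, without advancing time (a new reading comes with each control period).
- vision.camera(name): name is "scene" or "top" or "wrist"; returns the picture (384x512x3 uint8, red, green, blue); there is no depth.
- vision.get_calibration(name): a dict with "fx", "fy", "cx", "cy" (pixels), "rvec" (rotation vector, rad) and "tvec" (3), from world to camera coordinates, as OpenCV has them. Camera axes: x right, y down, z forward; pixel columns grow to the right and rows downward; lengths in m; the calibration is good to about 2 mm. The wrist camera is an equidistant fisheye: a pixel r from the principal point sees the ray r / f radians off the axis. A picture is of the moment at which its call begins: read the wrist's pose just before it. get_calibration takes no time and is no camera call; for the wrist camera it gives the pose at the moment of the call.
- bot.job_done(): hands the job in, once; it reports no verdict.
The state is a dict: "time": time; "q": joint angles; "qd": joint speeds; "joint_efforts": joint torques, N m; "ee_pos": TCP position; "tcp_rot": TCP orientation; "wrist_force": force on the tool from outside, world axes, zero at the start; "torque": the same for the moment, N m; "opening": finger opening in m.
Only numpy, scipy, OpenCV 4.12 (cv2) and the standard library are available. Lean on these libraries where they do the work, as an engineer would, in place of code of your own. Each camera call takes 0.05 s, during which the arm holds its last target. There are 200 camera calls.

## Working session

There is one attempt and no reset: what is moved stays moved. The work goes in short steps, Python scripts to look and compute and a shell command to move; the robot and the scene stay as the last step left them, time stands still between calls to the robot, and variables do not carry over. Pictures are saved under pics/ and viewed, about 12 in all and at most 16, crops included, and the job is handed in when it is done.

```bash
mkdir -p pics; python3 - <<'E'
from workcell import bot,vision
import cv2
print(bot.get_obs())
for n in ("top","scene"):
    im=vision.camera(n); cv2.imwrite(f"pics/{n}0.png",cv2.resize(im[:,:,::-1],(800,600),interpolation=cv2.INTER_CUBIC)); print(n,vision.get_calibration(n))
E
```

```text
{'time': 0.0, 'q': array([-7.13896989e+01,  5.01084293e+00,  1.00327750e+01,  9.50989687e+01,
       -2.56680450e-03,  8.99992511e+01]), 'qd': array([-9.74103127e-05, -1.44722539e-02, -5.18501851e-02,  5.68618017e-02,
        5.00697439e-02,  1.23977831e-02]), 'joint_efforts': array([-1.93142077e-03, -5.20385170e+01,  4.64807796e+01,  1.62165973e-02,
       -9.02124020e-05,  5.19289145e-06]), 'ee_pos': array([ 0.17543926, -0.52103582,  0.24157049]), 'tcp_rot': array([-9.00025658e+01,  7.70366371e-02, -7.13889500e+01]), 'wrist_force': array([ 0.47100837,  0.22029644, -0.20350027]), 'torque': array([ 0.01189889, -0.03649909, -0.03023195]), 'opening': 0.08539497216656386}
top {'fx': 392.156062130219, 'fy': 392.156062130219, 'cx': 258.618859761288, 'cy': 188.37920243155048, 'rvec': array([ 2.181039  , -2.15846415,  0.10763205]), 'tvec': array([0.0083167 , 0.50825966, 1.01928866])}
scene {'fx': 363.2150033544548, 'fy': 363.2150033544548, 'cx': 249.6066843056445, 'cy': 191.70046946835575, 'rvec': array([ 1.49098952,  2.37084455, -0.64615223]), 'tvec': array([ 0.21985205, -0.38931986,  1.21348138])}
```

View pics/top0.png

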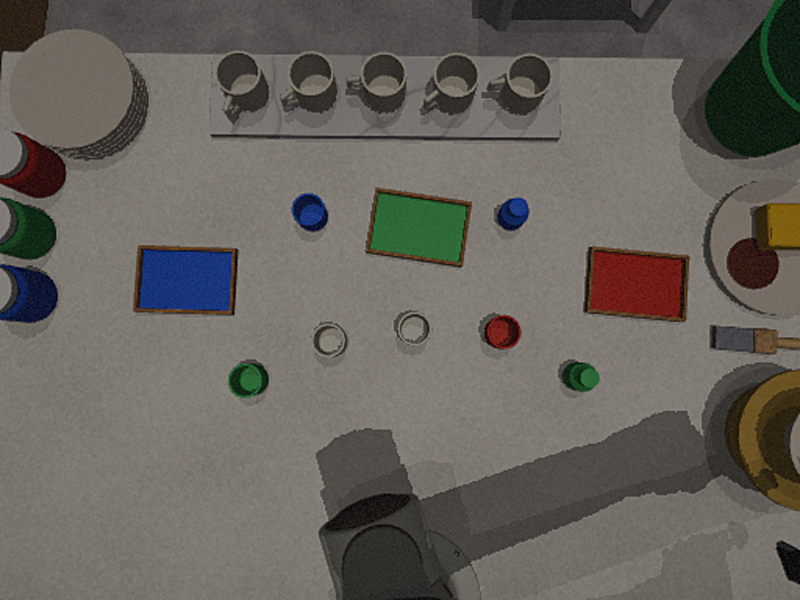

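View pics/scene0.png

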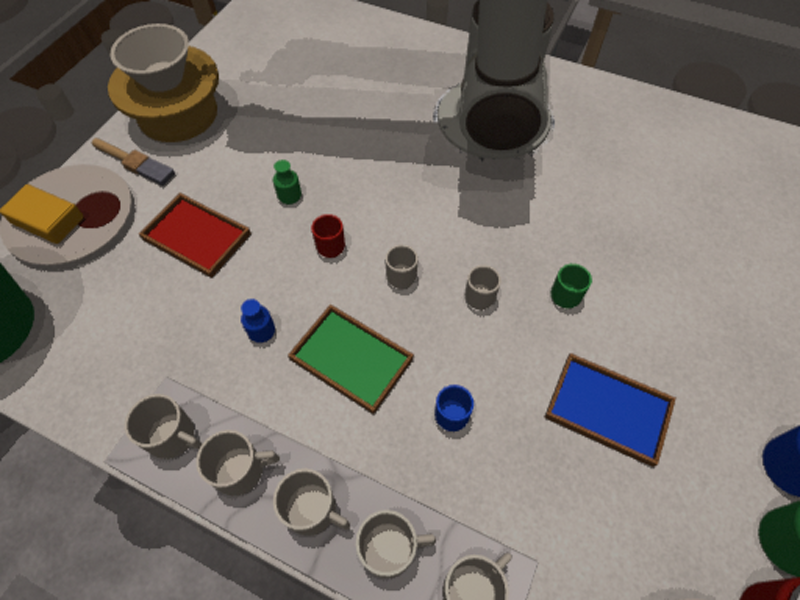

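The top view shows:
- Cups: blue (309,212), green (249,380), red (502,331).
- Vases: blue (513,213), green (581,376).
- Bisque cups: (330,340) and (413,329).
- Trays: blue (186,280), green (419,227), red (637,284).

The scene view agrees. Next I'll turn these into positions by fitting model silhouettes.

```bash
cat > h.py <<'E'
from workcell import bot,vision
import cv2,numpy as np
from scipy.optimize import least_squares
CUP=[(0,.025),(.062,.028)]; VASE=[(.003,.022),(.006,.024),(.050,.024),(.078,.016),(.084,.016)]
def proj(c,P): return cv2.projectPoints(np.asarray(P,float),c['rvec'],c['tvec'],np.array([[c['fx'],0,c['cx']],[0,c['fy'],c['cy']],[0,0,1.]]),None)[0][:,0]
def back(c,uv,z):
    R=cv2.Rodrigues(c['rvec'])[0]; d=R.T@[(uv[0]-c['cx'])/c['fx'],(uv[1]-c['cy'])/c['fy'],1]; o=-R.T@c['tvec']
    return o+d*(z-o[2])/d[2]
def cent(c,prof,xy,z0=0):
    t=np.linspace(0,2*np.pi,24); m=np.zeros((384*4,512*4),np.uint8)
    for a,b in zip(prof,prof[1:]):
        P=[(xy[0]+r*np.cos(k),xy[1]+r*np.sin(k),z+z0) for z,r in (a,b) for k in t]
        cv2.fillConvexPoly(m,cv2.convexHull((proj(c,P)*4).round().astype(np.int32)),1)
    M=cv2.moments(m,True); return np.array([M['m10'],M['m01']])/M['m00']/4,M['m00']/16
def mask(im,col):
    r,g,b=[im[:,:,i].astype(int) for i in range(3)]
    return {'r':(r>1.7*g)&(r>1.7*b)&(r>50),'g':(g>1.4*r)&(g>1.3*b)&(g>40),'b':(b>1.6*g)&(b>1.6*r)&(b>50)}[col].astype(np.uint8)
def find(name,col,seed,prof,z0=0,im=None):
    im=vision.camera(name) if im is None else im; c=vision.get_calibration(name)
    n,l,s,ce=cv2.connectedComponentsWithStats(mask(im,col))
    i=min([i for i in range(1,n) if s[i,4]>60],key=lambda i:np.hypot(*(ce[i]-np.array(seed)*.64)))
    if prof is None: return back(c,ce[i],.006),s[i,4]
    xy=back(c,ce[i],.03)[:2]
    for _ in range(4):
        uv,A=cent(c,prof,xy,z0); xy=xy+(back(c,ce[i],.03)-back(c,uv,.03))[:2]
    return xy,s[i,4],round(A)
E
python3 - <<'E'
from h import *
T=vision.camera("top");S=vision.camera("scene")
for n,col,t,s,p in [('cup_blue','b',(309,212),(453,408),CUP),('vase_blue','b',(513,213),(257,320),VASE),('cup_green','g',(249,380),(571,286),CUP),('vase_green','g',(581,376),(286,182),VASE),('cup_red','r',(502,331),(328,235),CUP),('tray_b','b',(186,280),(610,408),None),('tray_g','g',(419,227),(352,358),None),('tray_r','r',(637,284),(196,233),None)]:
    print(n,*find("top",col,t,p,im=T),*find("scene",col,s,p,im=S))
c=vision.get_calibration("top")
print([back(c,np.array(u)*.64,.062).round(3) for u in [(330,335),(413,325)]])
for u in [(147,246),(237,249),(377,189),(470,203),(589,249),(688,256)]: print(back(c,np.array(u)*.64,.018).round(3))
E
```

```text
cup_blue [0.6484541  0.17858418] 284 440 [0.64675486 0.17460184] 565 601
vase_blue [ 0.65307652 -0.17446047] 235 345 [ 0.64934393 -0.17236269] 424 472
cup_green [0.36258129 0.27249205] 320 466 [0.36147278 0.26973452] 522 565
vase_green [ 0.37274748 -0.28680807] 259 370 [ 0.37384459 -0.28243079] 351 403
cup_red [ 0.44540228 -0.14761607] 285 412 [ 0.44345877 -0.15481582] 360 488
tray_b [0.53206727 0.39519032 0.006     ] 2121 [0.53034242 0.39372344 0.006     ] 2532
tray_g [ 0.62952395 -0.00990406  0.006     ] 2091 [ 0.62799152 -0.01101587  0.006     ] 2163
tray_r [ 0.53288366 -0.38957426  0.006     ] 2135 [ 0.53114407 -0.39158353  0.006     ] 1458
[array([0.436, 0.134, 0.062]), array([ 0.454, -0.002,  0.062])]
[0.588 0.459 0.018]
[0.585 0.303 0.018]
[0.693 0.063 0.018]
[ 0.67  -0.1    0.018]
[ 0.591 -0.305  0.018]
[ 0.581 -0.476  0.018]
```

Both cameras agree to within about 5 mm. With tool yaw at 0, tool x = world x, tool z = world y and tool y = down. I'll go above the green vase and turn to yaw 0 on the way.

```bash
python3 -m crank '-0.16 0.04 0.263 0 -1.246 0;-0.16 0.04 0.263 0 -1.246 0;-0.16 0.04 0.263 0 -1.246 0;-0.16 0.04 0.263 0 -1.246 0;-0.16 0.04 0.263 0 -1.246 0;-0.16 0.04 0.263 0 -1.246 0;-0.16 0.04 0.263 0 -1.246 0;-0.16 0.04 0.263 0 -1.246 0' -1 30
python3 -m crank '0 0 0 0 -0.047 0;0 0 0 0 -0.047 0;0 0 0 0 -0.047 0'
python3 - <<'E'
from h import *
im=vision.camera("wrist"); cv2.imwrite("pics/w1.png",im[:,:,::-1]); c=vision.get_calibration("wrist"); print(c,bot.get_obs()['ee_pos'],bot.get_obs()['tcp_rot'])
R=cv2.Rodrigues(c['rvec'])[0]
for x,y in [(.373,-.285)]:
  for z in (0,.084):
    p=R@[x,y,z]+c['tvec']; th=np.arctan2(np.hypot(*p[:2]),p[2]); print(c['cx']+c['fx']*th*p[0]/np.hypot(*p[:2]),c['cy']+c['fy']*th*p[1]/np.hypot(*p[:2]))
E
```

```text
time: 1.0
ee_pos: [0.3748, -0.2837, 0.2019]
tcp_rot: [-90.0, 0.0, -2.1]
wrist_force: [-0.2, -0.3, 0.0]
opening: 0.0856
time: 1.3
ee_pos: [0.3736, -0.2857, 0.2022]
tcp_rot: [-90.0, 0.0, -0.1]
wrist_force: [-0.6, -0.1, 0.2]
opening: 0.0853
{'fx': 297.3186396354542, 'fy': 297.3186396354542, 'cx': 261.434206255196, 'cy': 194.4849322262654, 'rvec': array([-2.84108095e+00, -2.22941468e-05, -2.36548180e-04]), 'tvec': array([-0.37398982, -0.29965859,  0.25625515])} [ 0.37359598 -0.28575555  0.20223338] [-8.99954609e+01  5.62197310e-03 -5.15660724e-02]
260.56230165309967 170.59401510632298
260.30665703926076 191.55169434437695
```

View pics/w1.png

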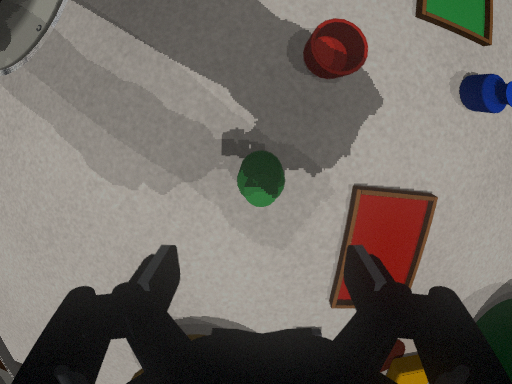

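The vase shows at (261,179), where the model predicted it. Descending to grasp.

```bash
python3 -m crank '0 0.05 0 0 0 0;0 0.1 0 0 0 0;0 0.14 0 0 0 0;0 0.16 0 0 0 0;0 0.172 0 0 0 0;0 0.172 0 0 0 0'
python3 -m crank '0 0 0 0 0 0;0 0 0 0 0 0;0 0 0 0 0 0;0 0 0 0 0 0;0 0 0 0 0 0;0 0 0 0 0 0;0 0 0 0 0 0;0 0 0 0 0 0' 1 30
python3 -m crank '0 -0.01 0 0 0 0;0 -0.03 0 0 0 0;0 -0.03 0 0 0 0'
python3 - <<'E'
from h import *
cv2.imwrite("pics/w2.png",vision.camera("wrist")[:,:,::-1]); print(bot.get_obs()['wrist_force'])
E
```

```text
time: 1.95
ee_pos: [0.373, -0.2854, 0.0292]
tcp_rot: [-89.9, 0.1, 0.0]
wrist_force: [0.3, 0.5, 0.4]
opening: 0.0854
time: 2.75
ee_pos: [0.3744, -0.2863, 0.0319]
tcp_rot: [-90.1, -0.1, 0.1]
wrist_force: [-1.6, 0.3, 5.1]
opening: 0.0472
time: 3.05
ee_pos: [0.375, -0.2866, 0.0634]
tcp_rot: [-90.1, -0.2, 0.1]
wrist_force: [-0.3, -0.6, -1.3]
opening: 0.0471
[-0.37733564 -0.26818963 -1.9085569 ]
```

View pics/w2.png

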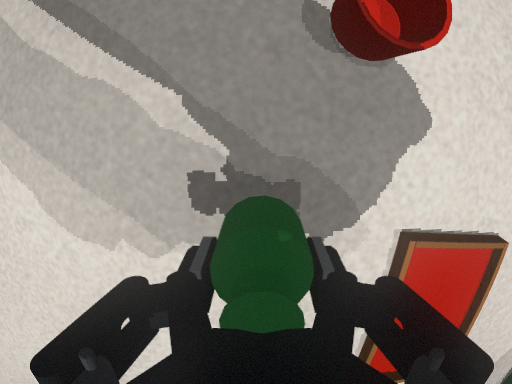

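The vase is held upright between the pads (opening 47 mm). Now lift and carry it to the −y half of the green tray.

```bash
python3 -m crank '0 -0.04 0 0 0 0;0 -0.08 0 0 0 0;0.03 -0.09 0.03 0 0 0;0.065 -0.09 0.06 0 0 0;0.1 -0.09 0.095 0 0 0;0.135 -0.09 0.13 0 0 0;0.17 -0.09 0.163 0 0 0;0.205 -0.09 0.196 0 0 0'
python3 -m crank '0.03 0 0.03 0 0 0;0.045 0 0.043 0 0 0;0.045 0 0.043 0 0 0;0.045 0 0.043 0 0 0;0.045 0 0.043 0 0 0'
```

```text
time: 3.9
ee_pos: [0.5796, -0.0877, 0.1496]
tcp_rot: [-90.0, 0.0, 0.1]
wrist_force: [0.6, -0.5, -1.5]
opening: 0.0467
time: 4.4
ee_pos: [0.6228, -0.0471, 0.15]
tcp_rot: [-90.0, 0.0, 0.0]
wrist_force: [-0.2, -0.0, -1.3]
opening: 0.0471
```

```bash
python3 -m crank '0 0.04 0 0 0 0;0 0.08 0 0 0 0;0 0.098 0 0 0 0;0 0.104 0 0 0 0;0 0.107 0 0 0 0;0 0.108 0 0 0 0;0 0.109 0 0 0 0;0 0.109 0 0 0 0'
python3 -m crank '0 0.0005 0 0 0 0;0 0.001 0 0 0 0;0 0.001 0 0 0 0'
python3 - <<'E'
from h import *
im=vision.camera("wrist"); cv2.imwrite("pics/w3.png",im[:,:,::-1]); print(bot.get_obs()['wrist_force'])
E
```

```text
time: 5.2
ee_pos: [0.624, -0.0465, 0.0424]
tcp_rot: [-90.0, -0.1, 0.0]
wrist_force: [0.7, 0.4, -0.6]
opening: 0.0469
time: 5.5
ee_pos: [0.6235, -0.0464, 0.0403]
tcp_rot: [-90.0, -0.0, 0.1]
wrist_force: [-0.6, 0.3, -1.8]
opening: 0.0467
[-0.96906357 -0.1457689  -1.28100711]
```

View pics/w3.png

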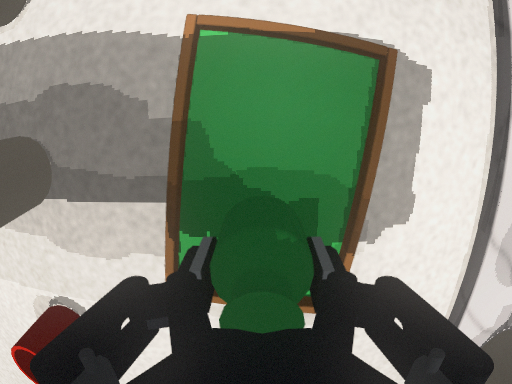

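```bash
python3 -m crank '0 0.0005 0 0 0 0;0 0.001 0 0 0 0;0 0.0015 0 0 0 0;0 0.0015 0 0 0 0'
python3 -m crank '0 0.0005 0 0 0 0;0 0.001 0 0 0 0;0 0.001 0 0 0 0'
python3 -m crank '0 0.0005 0 0 0 0;0 0.001 0 0 0 0;0 0.001 0 0 0 0'
```

```text
time: 5.95
ee_pos: [0.6234, -0.0464, 0.0386]
tcp_rot: [-90.0, 0.0, 0.1]
wrist_force: [-0.3, 0.3, -0.6]
opening: 0.0471
time: 6.25
ee_pos: [0.6235, -0.0464, 0.038]
tcp_rot: [-90.0, -0.0, 0.1]
wrist_force: [-0.8, -0.1, 0.4]
opening: 0.047
time: 6.55
ee_pos: [0.6235, -0.0464, 0.0379]
tcp_rot: [-90.0, -0.0, 0.1]
wrist_force: [-4.7, -0.3, 7.5]
opening: 0.0469
```

```bash
python3 -m crank '0 -0.001 0 0 0 0;0 -0.001 0 0 0 0;0 -0.001 0 0 0 0;0 -0.001 0 0 0 0' -0.7
python3 -m crank '0 -0.02 0 0 0 0;0 -0.05 0 0 0 0;0 -0.09 0 0 0 0;0 -0.114 0 0 0 0;0 -0.114 0 0 0 0' -1
python3 - <<'E'
from h import *
im=vision.camera("wrist"); cv2.imwrite("pics/w4.png",im[:,:,::-1]); print(bot.get_obs()['ee_pos'])
E
python3 -m crank '-0.032 0 0.038 0 0 0;-0.064 0 0.076 0 0 0;-0.096 0 0.114 0 0 0;-0.128 0 0.152 0 0 0;-0.16 0 0.19 0 0 0;-0.192 0 0.228 0 0 0;-0.224 0 0.268 0 0 0;-0.2615 0 0.3175 0 0 0'
python3 -m crank '0 0 0 0 0 0;0 0 0 0 0 0'
python3 - <<'E'
from h import *
im=vision.camera("wrist"); cv2.imwrite("pics/w5.png",im[:,:,::-1]); print(bot.get_obs()['ee_pos'])
cv2.imwrite("pics/w45.png",np.hstack([cv2.resize(cv2.imread(f"pics/w{i}.png"),(400,300)) for i in (4,5)]))
E
```

```text
time: 6.95
ee_pos: [0.6234, -0.0464, 0.0376]
tcp_rot: [-90.0, 0.0, 0.1]
wrist_force: [-0.3, -0.6, -0.2]
opening: 0.0726
time: 7.45
ee_pos: [0.6251, -0.0465, 0.1561]
tcp_rot: [-90.0, -0.4, 0.1]
wrist_force: [-0.5, -0.7, -0.8]
opening: 0.0856
[ 0.62439644 -0.04652283  0.15366237]
time: 8.3
ee_pos: [0.3678, 0.261, 0.1505]
tcp_rot: [-90.0, 0.1, 0.0]
wrist_force: [0.9, 0.1, -0.3]
opening: 0.0857
time: 8.5
ee_pos: [0.3686, 0.2608, 0.1507]
tcp_rot: [-90.1, 0.1, 0.2]
wrist_force: [0.7, 0.3, 0.2]
opening: 0.0853
[0.36936835 0.2600735  0.15082486]
```

View pics/w45.png

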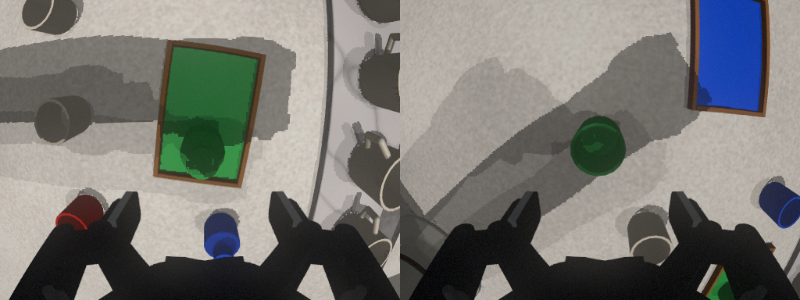

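Green vase stands in its tray. I'll refine the cup with the wrist view (equidistant = cv2.fisheye with D=0).

```bash
cat > w.py <<'E'
from h import *
import sys
def wfind(col,prof,xy0,im,c,z0=0):
    K=np.array([[c['fx'],0,c['cx']],[0,c['fy'],c['cy']],[0,0,1.]])
    pr=lambda P:cv2.fisheye.projectPoints(np.array(P,float)[:,None],c['rvec'],c['tvec'],K,np.zeros(4))[0][:,0]
    n,l,s,ce=cv2.connectedComponentsWithStats(mask(im,col)); xy=np.array(xy0,float)
    i=min([i for i in range(1,n) if s[i,4]>100],key=lambda i:np.hypot(*(ce[i]-pr([(*xy,.03)])[0])))
    t=np.linspace(0,2*np.pi,24)
    def model(xy):
        m=np.zeros((384,512),np.uint8)
        for a,b in zip(prof,prof[1:]): cv2.fillConvexPoly(m,cv2.convexHull(pr([(xy[0]+r*np.cos(k),xy[1]+r*np.sin(k),z+z0) for z,r in (a,b) for k in t]).round().astype(np.int32)),1)
        M=cv2.moments(m,True); return np.array([M['m10'],M['m01']])/M['m00'],M['m00']
    for _ in range(5):
        J=(pr([(xy[0]+.01,xy[1],.03),(xy[0],xy[1]+.01,.03)])-pr([(*xy,.03)])).T/.01
        uv,A=model(xy); xy=xy+np.linalg.solve(J,ce[i]-uv)
    return xy.round(4),s[i,4],A
if __name__=='__main__':
    col,kind,x,y=sys.argv[1:5]; c=vision.get_calibration("wrist"); o=bot.get_obs(); im=vision.camera("wrist")
    xy,a,A=wfind(col,CUP if kind=='cup' else VASE,(float(x),float(y)),im,c); print(xy,a,A,'tcp',o['ee_pos'].round(4),'shift',(xy-o['ee_pos'][:2]).round(4))
E
python3 w.py g cup .362 .271
```

```text
[0.3624 0.2706] 4104 4308.0 tcp [0.3694 0.2601 0.1508] shift [-0.007   0.0105]
```

```bash
python3 -m crank '-0.007 0.02 0.0105 0 0 0;-0.007 0.06 0.0105 0 0 0;-0.007 0.09 0.0105 0 0 0;-0.007 0.108 0.0105 0 0 0;-0.007 0.1165 0.0105 0 0 0;-0.007 0.1165 0.0105 0 0 0;-0.007 0.1165 0.0105 0 0 0' -1
python3 -m crank '0 0 0 0 0 0;0 0 0 0 0 0;0 0 0 0 0 0;0 0 0 0 0 0;0 0 0 0 0 0;0 0 0 0 0 0;0 0 0 0 0 0;0 0 0 0 0 0' 1 30
python3 -m crank '0 -0.01 0 0 0 0;0 -0.04 0 0 0 0;0 -0.08 0 0 0 0;0 -0.11 0 0 0 0;0 -0.11 0 0 0 0'
```

```text
time: 9.3
ee_pos: [0.3635, 0.2705, 0.0361]
tcp_rot: [-90.0, -0.0, -0.0]
wrist_force: [1.2, 0.7, 0.3]
opening: 0.0854
time: 10.1
ee_pos: [0.3632, 0.2711, 0.0363]
tcp_rot: [-89.9, -0.1, 0.1]
wrist_force: [-1.7, -0.5, 6.8]
opening: 0.0542
time: 10.6
ee_pos: [0.3641, 0.2718, 0.1502]
tcp_rot: [-89.8, -0.3, 0.1]
wrist_force: [1.1, 0.6, -0.4]
opening: 0.0541
```

```bash
python3 -m crank '0.035 0 -0.031 0 0 0;0.069 0 -0.062 0 0 0;0.103 0 -0.093 0 0 0;0.137 0 -0.124 0 0 0;0.171 0 -0.154 0 0 0;0.205 0 -0.184 0 0 0;0.24 0 -0.214 0 0 0;0.26 0 -0.235 0 0 0'
python3 -m crank '0.0105 0 -0.009 0 0 0;0.0105 0 -0.009 0 0 0;0.0105 0 -0.009 0 0 0;0.0105 0 -0.009 0 0 0'
```

```text
time: 11.4
ee_pos: [0.6245, 0.0338, 0.1441]
tcp_rot: [-90.0, 0.1, -0.0]
wrist_force: [0.2, 0.9, -2.0]
opening: 0.0543
time: 11.8
ee_pos: [0.6327, 0.0281, 0.1455]
tcp_rot: [-90.0, 0.0, 0.1]
wrist_force: [-0.0, 0.1, -0.7]
opening: 0.0543
```

```bash
python3 -m crank '0 0.03 0 0 0 0;0 0.065 0 0 0 0;0 0.085 0 0 0 0;0 0.094 0 0 0 0;0 0.098 0 0 0 0;0 0.1 0 0 0 0;0 0.101 0 0 0 0;0 0.101 0 0 0 0'
python3 -m crank '0 0.0005 0 0 0 0;0 0.001 0 0 0 0;0 0.0015 0 0 0 0;0 0.0015 0 0 0 0'
python3 -m crank '0 0.0005 0 0 0 0;0 0.001 0 0 0 0;0 0.001 0 0 0 0'
python3 -m crank '0 0.0005 0 0 0 0;0 0.001 0 0 0 0;0 0.001 0 0 0 0'
```

```text
time: 12.6
ee_pos: [0.6339, 0.0271, 0.0453]
tcp_rot: [-90.0, -0.1, 0.1]
wrist_force: [-0.1, -0.1, -1.3]
opening: 0.0541
time: 13.0
ee_pos: [0.6334, 0.0269, 0.0427]
tcp_rot: [-90.0, 0.0, 0.1]
wrist_force: [-0.3, 0.9, -1.9]
opening: 0.0541
time: 13.3
ee_pos: [0.6335, 0.027, 0.0425]
tcp_rot: [-90.0, -0.0, 0.1]
wrist_force: [-3.0, -1.3, 5.4]
opening: 0.0544
time: 13.6
ee_pos: [0.6335, 0.027, 0.0424]
tcp_rot: [-90.0, -0.1, 0.1]
wrist_force: [-6.0, 0.6, 11.4]
opening: 0.0543
```

```bash
python3 -m crank '0 -0.001 0 0 0 0;0 -0.001 0 0 0 0;0 -0.001 0 0 0 0;0 -0.001 0 0 0 0;0 -0.001 0 0 0 0' -0.8
python3 -m crank '0 -0.02 0 0 0 0;0 -0.06 0 0 0 0;0 -0.1 0 0 0 0;0 -0.11 0.03 0 0 0;0.005 -0.11 0.07 0 0 0;0.01 -0.11 0.11 0 0 0;0.014 -0.11 0.15 0 0 0;0.014 -0.11 0.15 0 0 0' -1
python3 -m crank '0 0 0 0 0 0;0 0 0 0 0 0'
python3 w.py b cup .6475 .1766
```

```text
time: 14.1
ee_pos: [0.6334, 0.0269, 0.0415]
tcp_rot: [-90.0, 0.0, 0.1]
wrist_force: [1.0, 0.9, -0.0]
opening: 0.0768
time: 14.9
ee_pos: [0.6471, 0.1815, 0.1511]
tcp_rot: [-89.9, 0.0, 0.3]
wrist_force: [-0.3, -0.7, -0.4]
opening: 0.0855
time: 15.1
ee_pos: [0.6473, 0.1762, 0.1517]
tcp_rot: [-90.0, 0.0, 0.0]
wrist_force: [0.5, -0.4, -0.2]
opening: 0.0849
[0.6469 0.1754] 4069 4248.0 tcp [0.6473 0.1762 0.1517] shift [-0.0004 -0.0008]
```

```bash
python3 -m crank '0 0.02 -0.001 0 0 0;0 0.06 -0.001 0 0 0;0 0.09 -0.001 0 0 0;0 0.108 -0.001 0 0 0;0 0.1165 -0.001 0 0 0;0 0.1165 -0.001 0 0 0;0 0.1165 -0.001 0 0 0'
python3 -m crank '0 0 0 0 0 0;0 0 0 0 0 0;0 0 0 0 0 0;0 0 0 0 0 0;0 0 0 0 0 0;0 0 0 0 0 0;0 0 0 0 0 0;0 0 0 0 0 0' 1 30
python3 -m crank '0 -0.01 0 0 0 0;0 -0.04 0 0 0 0;0 -0.08 0 0 0 0;0 -0.11 0 0 0 0;0 -0.11 0 0 0 0'
python3 -m crank '-0.01 0 0.015 0 0 0;-0.03 0 0.047 0 0 0;-0.05 0 0.078 0 0 0;-0.07 0 0.11 0 0 0;-0.09 0 0.141 0 0 0;-0.11 0 0.172 0 0 0;-0.1165 0 0.182 0 0 0;-0.1165 0 0.182 0 0 0'
python3 -m crank '0 0 0 0 0 0;0 0 0 0 0 0'
```

```text
time: 15.85
ee_pos: [0.6479, 0.1756, 0.0367]
tcp_rot: [-90.0, -0.1, 0.0]
wrist_force: [0.0, 0.7, 0.2]
opening: 0.0853
time: 16.65
ee_pos: [0.6478, 0.1761, 0.0367]
tcp_rot: [-90.0, -0.1, 0.1]
wrist_force: [-1.2, -0.9, 6.3]
opening: 0.0548
time: 17.15
ee_pos: [0.649, 0.1765, 0.1514]
tcp_rot: [-89.9, -0.4, 0.1]
wrist_force: [0.3, 0.1, -1.3]
opening: 0.0543
time: 17.95
ee_pos: [0.5288, 0.3594, 0.1441]
tcp_rot: [-90.1, 0.1, 0.2]
wrist_force: [0.1, -1.1, -1.4]
opening: 0.0548
time: 18.15
ee_pos: [0.5311, 0.3569, 0.1449]
tcp_rot: [-90.0, 0.0, -0.0]
wrist_force: [-0.0, 0.2, -1.3]
opening: 0.0552
```

```bash
python3 -m crank '0 0.03 0 0 0 0;0 0.065 0 0 0 0;0 0.085 0 0 0 0;0 0.094 0 0 0 0;0 0.098 0 0 0 0;0 0.1 0 0 0 0;0 0.1005 0 0 0 0;0 0.1005 0 0 0 0'
python3 -m crank '0 0.0005 0 0 0 0;0 0.001 0 0 0 0;0 0.0015 0 0 0 0;0 0.0015 0 0 0 0'
python3 -m crank '0 0.0005 0 0 0 0;0 0.001 0 0 0 0;0 0.001 0 0 0 0'
```

```text
time: 18.95
ee_pos: [0.5311, 0.3581, 0.0459]
tcp_rot: [-89.9, -0.1, 0.1]
wrist_force: [-0.2, 0.1, -1.6]
opening: 0.0549
time: 19.35
ee_pos: [0.5306, 0.3579, 0.0433]
tcp_rot: [-90.0, 0.0, 0.1]
wrist_force: [-0.1, -0.2, -1.5]
opening: 0.055
time: 19.65
ee_pos: [0.5306, 0.358, 0.0427]
tcp_rot: [-90.0, -0.0, 0.1]
wrist_force: [-2.0, 0.5, 4.0]
opening: 0.0547
```

```bash
python3 -m crank '0 0 0 0 0 0;0 0 0 0 0 0;0 0 0 0 0 0;0 0 0 0 0 0;0 0 0 0 0 0' -0.8
python3 -m crank '0 -0.02 0 0 0 0;0 -0.06 0 0 0 0;0 -0.1 0 0 0 0;0 -0.11 -0.02 0 0 0;0.008 -0.11 -0.06 0 0 0;0.018 -0.11 -0.1 0 0 0;0.028 -0.11 -0.14 0 0 0;0.038 -0.11 -0.18 0 0 0' -1
python3 -m crank '0.01 0 -0.04 0 0 0;0.02 0 -0.08 0 0 0;0.03 0 -0.12 0 0 0;0.04 0 -0.16 0 0 0;0.05 0 -0.2 0 0 0;0.06 0 -0.24 0 0 0;0.07 0 -0.28 0 0 0;0.08 0 -0.32 0 0 0'
python3 -m crank '0.0024 0 -0.0314 0 0 0;0.0024 0 -0.0314 0 0 0;0.0024 0 -0.0314 0 0 0;0.0024 0 -0.0314 0 0 0'
python3 w.py b vase .651 -.173
```

```text
time: 20.15
ee_pos: [0.5306, 0.3578, 0.0422]
tcp_rot: [-90.0, 0.0, 0.1]
wrist_force: [0.3, 0.5, -0.3]
opening: 0.077
time: 20.95
ee_pos: [0.5687, 0.1759, 0.1519]
tcp_rot: [-90.0, 0.0, 0.1]
wrist_force: [0.6, 0.7, -0.9]
opening: 0.0854
time: 21.75
ee_pos: [0.6488, -0.1441, 0.1518]
tcp_rot: [-90.0, 0.0, 0.0]
wrist_force: [0.1, 0.1, -0.0]
opening: 0.0851
time: 22.15
ee_pos: [0.6513, -0.1727, 0.1521]
tcp_rot: [-90.0, 0.0, 0.1]
wrist_force: [0.1, -0.2, 0.1]
opening: 0.0853
[ 0.6494 -0.1727] 3034 3317.0 tcp [ 0.6513 -0.1727  0.1521] shift [-0.0019 -0.    ]
```

```bash
python3 -m crank '-0.002 0.02 0 0 0 0;-0.002 0.06 0 0 0 0;-0.002 0.09 0 0 0 0;-0.002 0.11 0 0 0 0;-0.002 0.12 0 0 0 0;-0.002 0.121 0 0 0 0;-0.002 0.121 0 0 0 0'
python3 -m crank '0 0 0 0 0 0;0 0 0 0 0 0;0 0 0 0 0 0;0 0 0 0 0 0;0 0 0 0 0 0;0 0 0 0 0 0;0 0 0 0 0 0;0 0 0 0 0 0' 1 30
python3 -m crank '0 -0.01 0 0 0 0;0 -0.04 0 0 0 0;0 -0.08 0 0 0 0;0 -0.11 0 0 0 0;0 -0.12 0 0 0 0;0 -0.12 0 0 0 0'
```

```text
time: 22.9
ee_pos: [0.65, -0.173, 0.0324]
tcp_rot: [-90.0, -0.1, 0.1]
wrist_force: [-0.1, -0.8, -0.0]
opening: 0.0856
time: 23.7
ee_pos: [0.65, -0.1736, 0.0325]
tcp_rot: [-90.0, -0.1, 0.1]
wrist_force: [-1.2, 0.7, 6.8]
opening: 0.0466
time: 24.3
ee_pos: [0.6502, -0.1736, 0.1527]
tcp_rot: [-90.0, -0.1, 0.1]
wrist_force: [-0.1, 0.5, -2.1]
opening: 0.0472
```

```bash
python3 -m crank '-0.004 0 0.02 0 0 0;-0.012 0 0.06 0 0 0;-0.02 0 0.1 0 0 0;-0.028 0 0.14 0 0 0;-0.036 0 0.18 0 0 0;-0.044 0 0.22 0 0 0;-0.052 0 0.26 0 0 0;-0.06 0 0.3 0 0 0'
python3 -m crank '-0.008 0 0.04 0 0 0;-0.016 0 0.08 0 0 0;-0.024 0 0.12 0 0 0;-0.032 0 0.16 0 0 0;-0.04 0 0.2 0 0 0;-0.048 0 0.24 0 0 0;-0.054 0 0.28 0 0 0;-0.058 0 0.3 0 0 0'
python3 -m crank '0 0 0.005 0 0 0;0 0 0.005 0 0 0;0 0 0.005 0 0 0'
```

```text
time: 25.1
ee_pos: [0.5873, 0.1285, 0.1488]
tcp_rot: [-90.0, 0.2, 0.1]
wrist_force: [0.8, 0.4, -1.6]
opening: 0.0467
time: 25.9
ee_pos: [0.5284, 0.4294, 0.1482]
tcp_rot: [-90.1, 0.2, 0.2]
wrist_force: [1.5, -0.1, -0.9]
opening: 0.0468
time: 26.2
ee_pos: [0.5306, 0.4306, 0.1502]
tcp_rot: [-90.1, 0.1, 0.0]
wrist_force: [-0.4, -0.4, -1.2]
opening: 0.0467
```

```bash
python3 -m crank '0 0.03 0 0 0 0;0 0.07 0 0 0 0;0 0.092 0 0 0 0;0 0.102 0 0 0 0;0 0.107 0 0 0 0;0 0.109 0 0 0 0;0 0.11 0 0 0 0;0 0.11 0 0 0 0'
python3 -m crank '0 0.0005 0 0 0 0;0 0.001 0 0 0 0;0 0.0015 0 0 0 0;0 0.0015 0 0 0 0'
python3 -m crank '0 0.0005 0 0 0 0;0 0.001 0 0 0 0;0 0.0015 0 0 0 0;0 0.0015 0 0 0 0'
```

```text
time: 27.0
ee_pos: [0.5314, 0.4318, 0.0425]
tcp_rot: [-89.9, -0.1, 0.1]
wrist_force: [0.3, -0.8, -1.4]
opening: 0.0472
time: 27.4
ee_pos: [0.5309, 0.4315, 0.0397]
tcp_rot: [-90.0, 0.0, 0.1]
wrist_force: [1.0, -0.5, -1.2]
opening: 0.0469
time: 27.8
ee_pos: [0.5309, 0.4315, 0.0385]
tcp_rot: [-90.0, -0.0, 0.1]
wrist_force: [0.5, -0.4, 0.1]
opening: 0.0467
```

```bash
python3 -m crank '0 0.0005 0 0 0 0;0 0.0008 0 0 0 0;0 0.0008 0 0 0 0'
python3 -m crank '0 0 0 0 0 0;0 0 0 0 0 0;0 0 0 0 0 0;0 0 0 0 0 0;0 0 0 0 0 0' -0.7
python3 -m crank '0 -0.02 0 0 0 0;0 -0.06 0 0 0 0;0 -0.1 0 0 0 0;0 -0.114 -0.02 0 0 0;-0.006 -0.114 -0.06 0 0 0;-0.012 -0.114 -0.1 0 0 0;-0.018 -0.114 -0.14 0 0 0;-0.024 -0.114 -0.18 0 0 0' -1
python3 -m crank '-0.006 0 -0.04 0 0 0;-0.012 0 -0.08 0 0 0;-0.018 0 -0.12 0 0 0;-0.024 0 -0.16 0 0 0;-0.03 0 -0.2 0 0 0;-0.036 0 -0.24 0 0 0;-0.042 0 -0.28 0 0 0;-0.048 0 -0.32 0 0 0'
python3 -m crank '-0.007 0 -0.04 0 0 0;-0.014 0 -0.082 0 0 0;-0.014 0 -0.082 0 0 0;-0.014 0 -0.082 0 0 0;-0.014 0 -0.082 0 0 0'
python3 w.py r cup .4445 -.151
```

```text
time: 28.1
ee_pos: [0.5309, 0.4315, 0.0385]
tcp_rot: [-90.0, -0.0, 0.1]
wrist_force: [-2.4, -1.7, 6.6]
opening: 0.0472
time: 28.6
ee_pos: [0.5309, 0.4314, 0.0374]
tcp_rot: [-90.0, 0.0, 0.1]
wrist_force: [-0.6, 0.3, 0.6]
opening: 0.0727
time: 29.4
ee_pos: [0.5066, 0.25, 0.1515]
tcp_rot: [-90.0, -0.0, 0.1]
wrist_force: [0.3, -0.4, 0.0]
opening: 0.0854
time: 30.2
ee_pos: [0.459, -0.0701, 0.1517]
tcp_rot: [-90.0, -0.0, 0.1]
wrist_force: [0.3, -0.4, -0.0]
opening: 0.0853
time: 30.7
ee_pos: [0.4456, -0.1501, 0.1515]
tcp_rot: [-90.0, -0.0, 0.1]
wrist_force: [0.2, 0.9, 0.5]
opening: 0.0857
[ 0.4457 -0.151 ] 4079 4259.0 tcp [ 0.4456 -0.1501  0.1515] shift [ 0.0001 -0.0009]
```

Red tray centre is at (0.532,−0.3905), so from the cup the shift is dx = 0.0865, dy = −0.2395.

```bash
python3 -m crank '0 0.02 -0.001 0 0 0;0 0.06 -0.001 0 0 0;0 0.09 -0.001 0 0 0;0 0.108 -0.001 0 0 0;0 0.1165 -0.001 0 0 0;0 0.1165 -0.001 0 0 0;0 0.1165 -0.001 0 0 0'
python3 -m crank '0 0 0 0 0 0;0 0 0 0 0 0;0 0 0 0 0 0;0 0 0 0 0 0;0 0 0 0 0 0;0 0 0 0 0 0;0 0 0 0 0 0;0 0 0 0 0 0' 1 30
python3 -m crank '0 -0.01 0 0 0 0;0 -0.04 0 0 0 0;0 -0.08 0 0 0 0;0 -0.11 0 0 0 0;0 -0.11 0 0 0 0'
python3 -m crank '0.006 0 -0.018 0 0 0;0.02 0 -0.055 0 0 0;0.033 0 -0.092 0 0 0;0.046 0 -0.128 0 0 0;0.059 0 -0.164 0 0 0;0.072 0 -0.2 0 0 0;0.082 0 -0.228 0 0 0;0.0865 0 -0.2395 0 0 0'
python3 -m crank '0 0 0 0 0 0;0 0 0 0 0 0'
```

```text
time: 31.45
ee_pos: [0.4462, -0.1513, 0.036]
tcp_rot: [-90.0, -0.1, 0.1]
wrist_force: [-0.2, -0.9, 0.4]
opening: 0.0854
time: 32.25
ee_pos: [0.446, -0.1519, 0.0361]
tcp_rot: [-90.0, -0.1, 0.0]
wrist_force: [-1.4, -0.7, 5.3]
opening: 0.0546
time: 32.75
ee_pos: [0.4473, -0.1523, 0.1501]
tcp_rot: [-90.1, -0.4, 0.1]
wrist_force: [0.4, -0.1, -1.6]
opening: 0.0547
time: 33.55
ee_pos: [0.5323, -0.3934, 0.1435]
tcp_rot: [-90.0, 0.1, -0.0]
wrist_force: [-0.6, -0.1, -1.3]
opening: 0.0548
time: 33.75
ee_pos: [0.5319, -0.3907, 0.1443]
tcp_rot: [-89.9, 0.1, 0.0]
wrist_force: [0.1, 0.1, -1.2]
opening: 0.0551
```

```bash
python3 -m crank '0 0.03 0 0 0 0;0 0.065 0 0 0 0;0 0.085 0 0 0 0;0 0.094 0 0 0 0;0 0.098 0 0 0 0;0 0.1 0 0 0 0;0 0.1005 0 0 0 0;0 0.1005 0 0 0 0'
python3 -m crank '0 0.0005 0 0 0 0;0 0.001 0 0 0 0;0 0.0015 0 0 0 0;0 0.0015 0 0 0 0'
python3 -m crank '0 0.0005 0 0 0 0;0 0.001 0 0 0 0;0 0.001 0 0 0 0'
```

```text
time: 34.55
ee_pos: [0.5327, -0.3913, 0.0457]
tcp_rot: [-90.1, -0.1, 0.1]
wrist_force: [-0.2, -0.3, -1.6]
opening: 0.055
time: 34.95
ee_pos: [0.5322, -0.3911, 0.0429]
tcp_rot: [-90.0, 0.0, 0.1]
wrist_force: [0.4, -0.1, -1.2]
opening: 0.0547
time: 35.25
ee_pos: [0.5323, -0.3911, 0.0423]
tcp_rot: [-90.0, -0.0, 0.1]
wrist_force: [-1.6, 0.2, 2.3]
opening: 0.0549
```

```bash
python3 -m crank '0 0 0 0 0 0;0 0 0 0 0 0;0 0 0 0 0 0;0 0 0 0 0 0;0 0 0 0 0 0' -0.8
python3 -m crank '0 -0.02 0 0 0 0;0 -0.06 0 0 0 0;0 -0.1 0 0 0 0;-0.02 -0.13 0 0 0 0;-0.06 -0.15 0 0 0 0;-0.1 -0.15 0 0 0 0;-0.14 -0.15 0 0 0 0;-0.16 -0.15 0 0 0 0' -1
python3 -m crank '0 0 0 0 0 0;0 0 0 0 0 0'
python3 - <<'E'
from h import *
T=vision.camera("top");S=vision.camera("scene")
cv2.imwrite("pics/end.png",np.vstack([cv2.resize(T[90:280,40:490,::-1],(710,300),interpolation=cv2.INTER_CUBIC),cv2.resize(S[80:310,60:460,::-1],(522,300),interpolation=cv2.INTER_CUBIC) if 0 else cv2.copyMakeBorder(cv2.resize(S[80:310,60:460,::-1],(522,300),interpolation=cv2.INTER_CUBIC),0,0,0,188,cv2.BORDER_CONSTANT)]))
print(bot.get_obs()['ee_pos'])
E
```

```text
time: 35.75
ee_pos: [0.5323, -0.391, 0.042]
tcp_rot: [-90.0, 0.0, 0.1]
wrist_force: [-0.1, 0.2, -1.0]
opening: 0.0771
time: 36.55
ee_pos: [0.3699, -0.3911, 0.1927]
tcp_rot: [-90.0, -0.0, -0.0]
wrist_force: [0.2, 1.1, 1.1]
opening: 0.0856
time: 36.75
ee_pos: [0.3723, -0.3914, 0.1924]
tcp_rot: [-90.0, -0.0, 0.0]
wrist_force: [0.4, 0.8, -0.2]
opening: 0.085
[ 0.37299063 -0.39123893  0.19189631]
```

View pics/end.png

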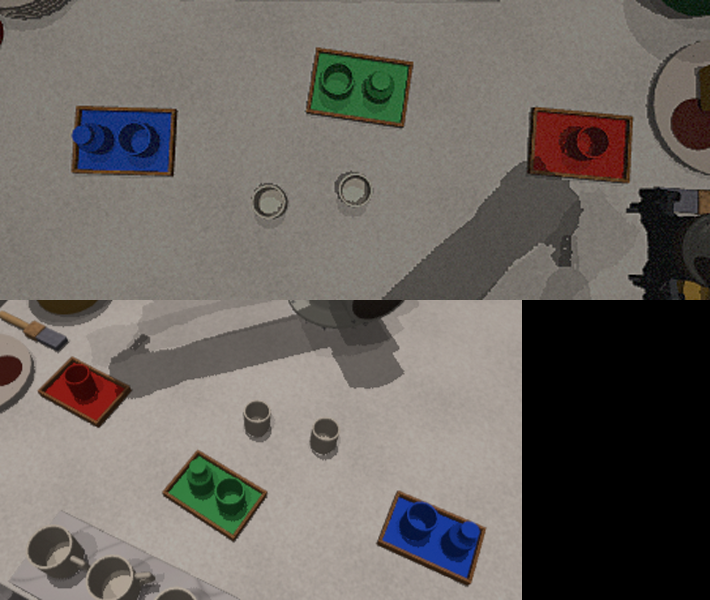

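The end views show every piece upright in its matching tray. In the top view the blue vase's lip at (83,135) is offset by what perspective predicts for an upright vase. The bisque cups at (269,201) and (353,190) are standing.

```bash
python3 -c "
from workcell import bot
print(bot.get_obs()['time'],bot.job_done())"
```

```text
the job is handed in; nothing more can be done
36.85 None
```

All five glazed pieces are in their matching trays, and I handed the job in at 36.9 s. The green vase and green cup are in the green tray, the blue cup and blue vase in the blue tray, and the red cup in the red tray. I lowered each one in small steps until it touched the floor, then let go; contact forces stayed at about 11 N or less.

In the last top and scene pictures all five pieces stand upright on their tray floors. Both raw white cups stand in their starting area; I judged that by eye and did not re-measure it. The gripper is open and clear of everything. No check failed or disagreed. The first two-camera position estimates differed by up to about 7 mm; the view from the wrist camera above each piece settled that before the grasp.

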